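Rock the heating block into the dry bath

TASK

Fit the dry-bath heater with the drilled aluminium block that fills its pocket: the middle-length, six-hole one of the three. Rock it in one end first: hold the block tilted along its length by about 15 to 20 degrees, set its lower end down inside the pocket, then bring or let the other end down until the block sits flat on the pocket floor, and let go. Leave the two other blocks where they stand.

Things in the scene. Friction and masses are not known exactly. Their poses are not given: they have to be found in the camera images.
- block_mid (a point): Centre (half-way up) of the loose block to fit: bare aluminium, solid, 80 mm long (x) x 44 wide (y) x 70 high (z), 0.35 to 0.65 kg, upright on the worktop, six dark round holes (2 rows of 3) in its top, alike end for end. Grip it across the 44 mm width in its upper half: 20 mm of it goes into the pocket, 50 mm stays proud.
- pocket (a point): Floor centre of the pocket in the top of the white heater (fixed; flat rim 80 mm above the worktop, nothing above it). x along the pocket, y across, z up. Pocket 86 (x) x 50 mm (y), 3 mm free round the block, 20 mm deep; its top 8 mm flare at 45 degrees to 102 x 66. Housing reaches 65 mm to each side in y, 65 to +x, 85 to -x (display, keys). Either end of block and pocket may go first.
- block_long_mid (a point): Centre of the long block, a bystander: same metal, width and height, but 108 mm long (its x), eight holes. Too long for the pocket. Not to be disturbed.
- block_short_mid (a point): Centre of the short block, a bystander: same metal, width and height, but 52 mm long (its x), four holes. Too short for the pocket. Not to be disturbed.
Not all that is in view belongs to the job. Leave any blue or yellow look-alike of the part that bears block_mid alone.

How it is judged (in metres and radians):
On the way:
1. the block is tilted along its length by more than 7 degrees with its lower end down inside the pocket (angle between block_mid's own z axis and vertical between 0.122 and 0.8 rad and angle between block_mid's own y axis and vertical between 1.4 and 1.74 rad and z of block_mid in the frame of pocket below 0.054 m and horizontal distance between block_mid and pocket below 0.035 m), for 0.1 s.
At the end, for the whole second after the job is handed in: The 80 mm block sits flat on the pocket floor (centre at most 39 mm above it, 35 being fully down; tilt under 5 degrees), within 10 mm of the pocket centre and 10 degrees of its length, released; each other block within 40 mm of where it stood (z of block_mid in the frame of pocket below 0.039 m and horizontal distance between block_mid and pocket below 0.01 m and angle between block_mid's own z axis and vertical below 0.09 rad and angle between the x axis of block_mid and the x axis of pocket, either way round below 0.17 rad); the robot touches nothing.
It fails at once if the long block is disturbed (moved more than 40 mm) (distance of block_long_mid from where it was at the start of the episode above 0.04 m).
It fails at once if the short block is disturbed (moved more than 40 mm) (distance of block_short_mid from where it was at the start of the episode above 0.04 m).
It also fails if it takes over 48 s, if anything falls off the work surface, if the arm or the gripper's body presses on something with over 40 N, if the wrist force passes 120 N, or if a joint passes its speed limit or range.

ROBOT

A 6-joint arm with a two-finger parallel gripper is mounted at the origin on a cart in front of the work surface, level with it; the furniture and walls round the work are solid. World frame = base frame: x ahead of the robot, y to its left, z up, the work surface at z = 0. Lengths are in m, angles in degrees, forces in N, time in s.
With the tool pointing down it reaches from about 0.3 to 0.775 m from the base axis. Payload 14.6 kg.
Tool frame: the origin (TCP) lies between the finger pads; the fingertips stand 14 mm ahead of it and the grasp point (between the pads) lies 5 mm behind it (bot.tips_ahead is the distance from the TCP to the fingertips, in m); z points along the fingers, y is the direction in which the jaws open and shut (so a half turn about z gives the same grasp; the last joint's range is limited). The gripper opens to 94 mm and grips with 3 to 60 N. Pads are 16 mm wide; open, the fingers measure 119 mm over their backs; the gripper's body (75 mm by 177 mm) begins 78 mm behind the grasp point.
Start: joints at [59.725, 17.183, 87.147, -0, 75.671, -3.816], TCP at [0.245, 0.492, 0.219] pointing down, gripper open.
Joint ranges: [-173.82, 173.82], [-45.26, 126.66], [13.44, 144.39], [-59.66, 239.66], [0, 175.72], [-146.38, 146.38]. Speed limits (degrees/s): [127.2, 127.2, 147.25, 180, 180, 180].

INTERFACE

Orientations are given as [roll, pitch, yaw] about the fixed x, y, z axes, in that order (R = Rz(yaw) Ry(pitch) Rx(roll)).
In Python, from plant import bot gives the robot as it stands. Calls block until the motion is done:
- bot.move_ptp(position, orientation): joint-space move of the TCP to a pose.
- bot.line_to(position, v=0.15, attitude=None, force_limit=None): straight line of the TCP; attitude=None keeps the orientation; v is the mean speed in m/s. With force_limit (N) it stops when the force on the tool has changed by that much, and returns True; else False.
- bot.set_joints(angles): joint-space move.
- bot.gripper_to(opening, f_grip=None): finger opening in m; f_grip is the grip in N (None keeps the last); returns when the fingers have stopped.
- bot.pause(seconds).
- bot.solve_ik(position, orientation): joint angles nearest the present ones, or None.
- bot.snapshot(name): name is "scene" or "top"; returns a dict with "color" (480x640x3 uint8, red, green, blue), "depth" (480x640 float32, m along the optical axis (not along the pixel's ray), 0 where there is no reading), "fx", "fy", "cx", "cy" (pixels), "cam_to_world" (4x4, takes a point from camera to world coordinates). Camera axes: x right, y up, looking along -z (the intrinsics and any distortion apply to the point x, -y, -z); pixel columns grow to the right and rows downward; lengths in m; the calibration is good to about 2 mm. A picture is of the moment at which its call begins.
A pose or a line that the arm cannot do raises bot.IKError and nothing moves.
- bot.finish_job(): hands the job in, once; it reports no verdict.
Readings, each from a call of its own:
- bot.current_clock(): time.
- bot.current_joint_pos(): joint angles.
- bot.current_qd(): joint speeds.
- bot.current_joint_torque(): joint torques, N m.
- bot.current_ee_pos(): TCP position.
- bot.current_tool_rot(): TCP orientation.
- bot.current_force(): force on the tool from outside, world axes, zero at the start.
- bot.current_moment(): the same for the moment, N m.
- bot.current_finger_gap(): finger opening in m.
Only numpy, scipy, OpenCV 4.12 (cv2) and the standard library are available. Lean on these libraries where they do the work, as an engineer would, in place of code of your own. Each camera call takes 0.05 s, during which the arm holds its last target.

## Working session

There is one attempt and no reset: what is moved stays moved. The work goes in short steps, each a Python script; the robot and the scene stay as the last script left them, time stands still between calls to the robot, and variables do not carry over. Pictures are saved under pics/ and viewed, and the job is handed in when it is done.

```bash
mkdir -p pics; ls; python3 - <<'E'
from plant import bot
import cv2,numpy as np
for n in ("scene","top"):
    s=bot.snapshot(n); cv2.imwrite(f"pics/{n}0.png",s["color"][:,:,::-1]); np.savez(f"{n}0.npz",**s)
    print(n,s["fx"],s["fy"],s["cx"],s["cy"],np.round(s["cam_to_world"],3).tolist(),[k for k in s])
print(bot.current_clock(),bot.current_tool_rot())
E
```

```text
pics
scene 434.19758388534564 434.19758388534564 320.2856229829752 235.0751168681335 [[0.765, 0.34, -0.547, 0.081], [-0.644, 0.379, -0.665, -0.544], [-0.019, 0.861, 0.508, 0.499], [0.0, 0.0, 0.0, 1.0]] ['color', 'depth', 'fx', 'fy', 'cx', 'cy', 'cam_to_world']
top 511.09179081013286 511.09179081013286 320.94945126937864 232.78426518778787 [[-0.008, 0.989, -0.151, 0.38], [-0.999, -0.013, -0.032, -0.012], [-0.034, 0.15, 0.988, 1.077], [0.0, 0.0, 0.0, 1.0]] ['color', 'depth', 'fx', 'fy', 'cx', 'cy', 'cam_to_world']
0.1 [-1.79940934e+02 -4.81863299e-03  1.53539901e+02]
```

View pics/scene0.png

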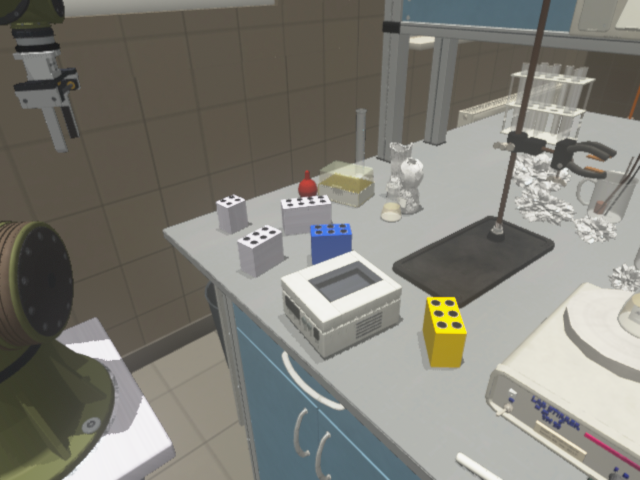

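View pics/top0.png

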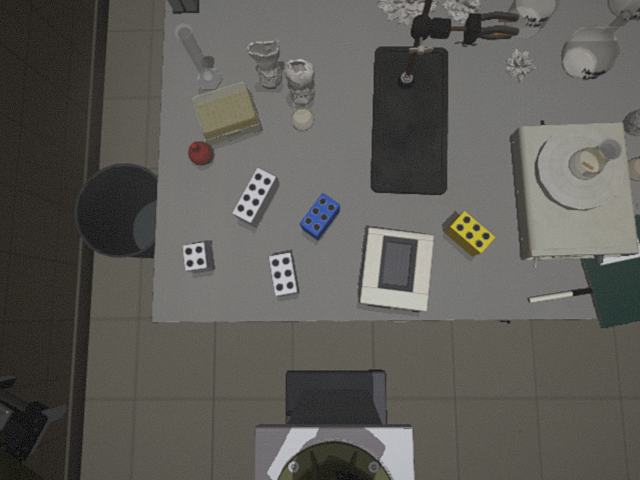

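Candidates in the top view are:
- grey six-hole block (283,273)
- grey eight-hole block (256,196)
- grey four-hole block (196,257)
- blue six-hole block (320,216)
- yellow six-hole block (469,233)

By the description I choose the grey six-hole block at (283,273). Next I measure it and check a close crop.

```bash
cat > h.py <<'E'
import numpy as np,cv2
def world(s):
    d=s["depth"].astype(float); v,u=np.mgrid[0:480,0:640]
    P=np.stack([(u-s["cx"])/s["fx"]*d,-(v-s["cy"])/s["fy"]*d,-d],-1)
    T=s["cam_to_world"]; W=P@T[:3,:3].T+T[:3,3]; W[d==0]=np.nan
    return W
def rect(pts):
    return cv2.minAreaRect((pts[:,:2]*1000).astype(np.float32))
E
python3 - <<'E'
from h import *
s=dict(np.load("top0.npz")); W=world(s); Z=W[...,2]
print("table z",np.nanmedian(Z[290:315,200:340]))
def comp(lo,hi,seed):
    m=((Z>lo)&(Z<hi)).astype(np.uint8); n,l=cv2.connectedComponents(m,connectivity=4)
    k=l[seed[1],seed[0]]; return (l==k) if k else None
for n,seed in dict(mid=(290,273),long=(256,205),short=(196,257),blue=(320,216)).items():
    m=comp(.055,.085,seed)
    if m is None: print(n,Z[seed[1],seed[0]]);continue
    p=W[m]; print(n,m.sum(),rect(p),np.median(p[:,2]))
m=comp(.073,.09,(370,270)); p=W[m]; print("rim",rect(p),np.median(p[:,2]))
x0,x1,y0,y1=355,440,222,315
c=cv2.resize(s["color"][y0:y1,x0:x1,::-1],None,fx=4,fy=4)
c2=cv2.resize(s["color"][235:310,250:320,::-1],None,fx=5,fy=5)
H=max(c.shape[0],c2.shape[0]); 
pad=lambda i:cv2.copyMakeBorder(i,0,H-i.shape[0],0,0,0)
cv2.imwrite("pics/crop0.png",np.hstack([pad(c),pad(c2)]))
# pocket floor: z 0.055-0.065 inside
m=(Z>.05)&(Z<.066); m2=np.zeros_like(m); m2[230:305,370:425]=True
n,l,st,ce=cv2.connectedComponentsWithStats((m&m2).astype(np.uint8)); k=1+st[1:,4].argmax()
p=W[l==k]; print("floor",rect(p),np.median(p[:,2]),p.mean(0))
# inner mouth: pixels below .077
m=(Z<.076)&m2; n,l,st,ce=cv2.connectedComponentsWithStats(m.astype(np.uint8)); k=l[262,398]
p=W[l==k]; print("mouth",rect(p),st[k])
E
```

```text
table z -0.000886289070695101
mid 909 ((453.85626220703125, 98.71051025390625), (80.17161560058594, 44.19650650024414), 9.67088508605957) 0.06936061679346683
long 1189 ((614.93701171875, 157.62753295898438), (45.324195861816406, 108.53345489501953), 62.46554183959961) 0.06884942785320036
short 614 ((490.5395202636719, 275.74102783203125), (52.67596435546875, 45.24612045288086), 7.6673197746276855) 0.06907764374663716
blue 884 ((573.052490234375, 24.72121810913086), (44.19186019897461, 80.39488983154297), 53.43330764770508) 0.06901246199328248
rim ((461.42791748046875, -126.26555633544922), (130.45265197753906, 150.1780242919922), 82.3406982421875) 0.07852326130004084
floor ((471.930419921875, -128.1134033203125), (49.56311798095703, 85.6886215209961), 82.37628936767578) 0.059109582984379516 [ 0.47166806 -0.12850786  0.05911624]
mouth ((472.1116638183594, -129.98678588867188), (68.48979187011719, 105.15434265136719), 82.27679443359375) [ 378  237   41   54 1511]
```

View pics/crop0.png

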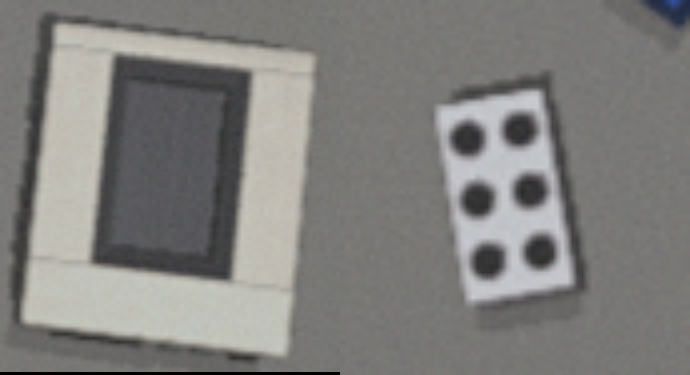

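The crop shows a bare-metal block with six holes. It measures 80 x 44 mm, centred at world (0.454, 0.099) with yaw 9.7°, so it is the right one. The pocket centre is about (0.4715, -0.128), yaw -7.6°. Next I check IK for both tilt directions.

```bash
cat >> h.py <<'E'
from scipy.spatial.transform import Rotation as Rn
PK=np.array([.4716,-.1279,.060]); PY=-7.6
BM=np.array([.4539,.0987]); BY=9.7
GZ=.050   # TCP above block bottom
def tcp_for(xc,zc,th):
    """tilt th deg; th>0: +x end down. corner (lower end) at xc (signed) from pocket centre, zc above floor. -> TCP pos, rpy"""
    sgn=1 if th>=0 else -1
    R=Rn.from_euler('xyz',[0,th,PY],degrees=True).as_matrix()
    Rz=Rn.from_euler('z',PY,degrees=True).as_matrix()
    corner=PK+Rz@np.array([xc,0,zc])
    return corner+R@(np.array([0,0,GZ])-np.array([sgn*.040,0,0])), [180,th,PY]
E
python3 - <<'E'
from h import *
from plant import bot
print(bot.solve_ik([*BM,GZ],[180,0,BY]), bot.solve_ik([*BM,GZ],[180,0,BY+180]))
for th,xc in ((17,.038),(-17,-.038)):
    for z in (.004,.05):
        p,o=tcp_for(xc,z,th); print(th,z,np.round(p,3),bot.solve_ik(p,o))
E
```

```text
[ 7.74871651e+00  1.95459088e+01  1.09616896e+02 -2.54444375e-14
  5.08371947e+01  8.80487165e+01] [  7.74871651  19.54590881 109.61689647   0.          50.83719472
 -91.95128349]
17 0.004 [ 0.486 -0.13   0.124] [-17.6389216   26.73597262  88.99383712  -2.95751815  81.03636223
  80.85257572]
17 0.05 [ 0.486 -0.13   0.17 ] [-17.6389216   23.78641192  86.62974886  -2.92733355  86.343016
  80.57824849]
-17 0.004 [ 0.457 -0.126  0.124] [-22.10854347   5.76337214 116.63805013   6.37341549  41.28686924
  71.30261443]
-17 0.05 [ 0.457 -0.126  0.17 ] [-22.10854347   1.70713781 113.8983591    5.6523364   48.04562639
  72.31470964]
```

```bash
python3 - <<'E'
from h import *
from plant import bot
bot.gripper_to(.09)
bot.move_ptp([*BM,.17],[180,0,BY])
print(bot.line_to([*BM,GZ],v=.1,force_limit=15), bot.current_ee_pos())
bot.gripper_to(.03,f_grip=50)
print("gap",bot.current_finger_gap())
bot.line_to([*BM,.20],v=.1)
print("gap",bot.current_finger_gap(),bot.current_force(),bot.current_clock())
for n in ("scene","top"):
    s=bot.snapshot(n); cv2.imwrite(f"pics/{n}1.png",s["color"][:,:,::-1]); np.savez(f"{n}1.npz",**s)
a=cv2.imread("pics/scene1.png")[100:340,130:450]; cv2.imwrite("pics/c1.png",cv2.resize(a,None,fx=2,fy=2))
E
```

```text
False [0.45421603 0.0987621  0.05050339]
gap 0.04350986419654346
gap 0.04375378082766943 [ 0.73026076  0.00440364 -3.670407  ] 5.825
```

View pics/c1.png

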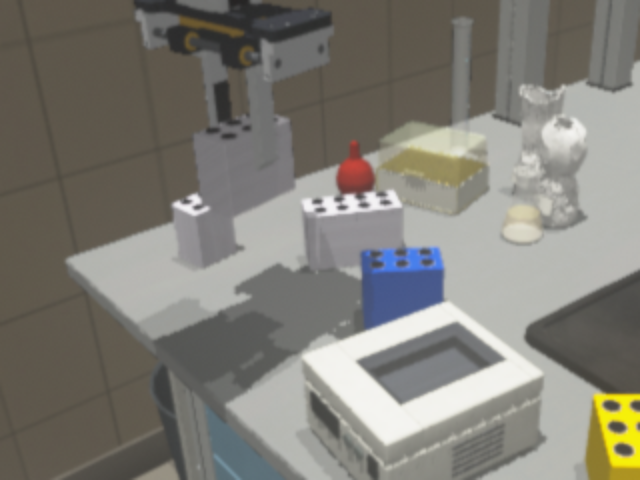

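The block is held level, around crop pixel (245,165), weighing about 3.7 N. Next I carry it over the pocket, tilt it to 17° and set the lower end in.

```bash
python3 - <<'E'
from h import *
from plant import bot
p,o=tcp_for(.038,.075,17); bot.move_ptp(p,o)
bot.pause(.2)
p,o=tcp_for(.038,.022,17); print(bot.line_to(p,v=.1,force_limit=12))
p,o=tcp_for(.038,-.003,17); print(bot.line_to(p,v=.03,force_limit=6))
e=np.array(bot.current_ee_pos()); print("above target",(e-p)*1000, bot.current_tool_rot(),bot.current_force(),bot.current_finger_gap())
bot.pause(.2)
for n in ("scene","top"):
    s=bot.snapshot(n); cv2.imwrite(f"pics/{n}2.png",s["color"][:,:,::-1]); np.savez(f"{n}2.npz",**s)
a=cv2.imread("pics/scene2.png")[150:370,230:450]
b=cv2.imread("pics/top2.png")[190:330,330:470]
cv2.imwrite("pics/c2.png",np.hstack([cv2.resize(a,(400,400)),cv2.resize(b,(400,400))])); print(bot.current_clock())
E
```

```text
False
True
above target [-0.15933765  0.02833351  2.81493597] [-179.99392979   17.04798442   -7.59903248] [-0.86732323  0.4585919   4.39074164] 0.043824544864407206
8.725
```

View pics/c2.png

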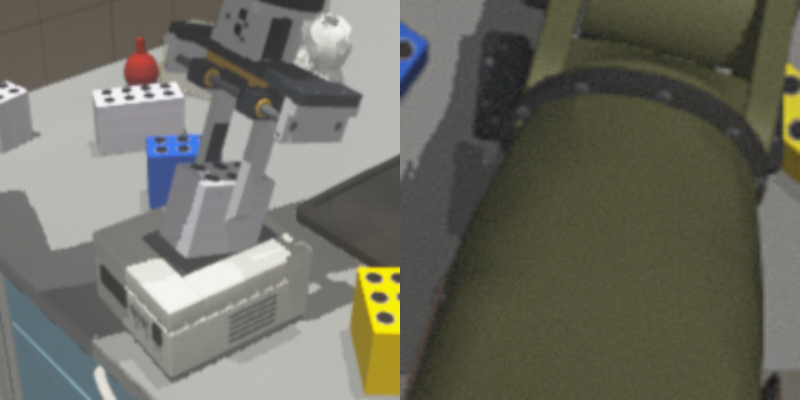

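Contact came within 0.2 mm of the expected floor height. In the scene crop (215,215) the far end is down inside the pocket and the near end is raised. Now I rock it flat about the lower corner.

```bash
python3 - <<'E'
from h import *
from plant import bot
for th in (14,11,8,5,3,1.5):
    xc=.040-.002*th/17
    p,o=tcp_for(xc,.0007,th)
    r=bot.line_to(p,v=.02,attitude=o,force_limit=15)
    print(th,r,np.round(bot.current_force(),1),np.round((np.array(bot.current_ee_pos())-p)*1000,1),bot.current_clock())
    if r: break
E
```

```text
14 False [ 0.5  0.  -4.3] [-0.3  0.   0.1] 8.9833
11 False [ 0.4  0.8 -3.4] [-0.1 -0.   0. ] 9.2833
8 False [-0.  -0.  -4.4] [-0.  -0.   0.1] 9.5833
5 False [-1.   1.  -4.4] [ 0.  -0.1  0.2] 9.8833
3 False [ 0.1  0.1 -3.7] [-0.  -0.   0.1] 10.1333
1.5 False [ 0.5  1.  -4.5] [-0.  -0.   0.1] 10.3833
```

No contact forces on the way down. I release and back off along the tool axis.

```bash
python3 - <<'E'
from h import *
from plant import bot
p,o=tcp_for(.040,.0002,0.3); bot.line_to(p,v=.02,attitude=o,force_limit=15)
print(np.round(bot.current_force(),1))
bot.gripper_to(.065); bot.pause(.2)
p=np.array(bot.current_ee_pos()); bot.line_to(p+[0,0,.10],v=.12)
bot.move_ptp([.30,.30,.30],[180,0,60]); bot.pause(.3)
for n in ("scene","top"):
    s=bot.snapshot(n); cv2.imwrite(f"pics/{n}3.png",s["color"][:,:,::-1])
    if n=="top": t=s
W=world(t); Z=W[...,2]
sub=np.zeros(Z.shape,bool); sub[200:330,340:450]=True
m=sub&(Z>.115)&(Z<.145); r=rect(W[m]); print("top face",r,np.median(W[m][:,2]))
A=np.c_[W[m][:,:2],np.ones(m.sum())]; print("slope",np.linalg.lstsq(A,W[m][:,2],rcond=None)[0][:2])
m=sub&(Z>.073)&(Z<.09); print("rim",rect(W[m]),np.median(W[m][:,2]))
for n,sd in dict(long=(256,205),short=(196,257)).items():
    k,l=cv2.connectedComponents(((Z>.055)&(Z<.085)).astype(np.uint8),connectivity=4); q=l[sd[1],sd[0]]
    print(n,q and rect(W[l==q])[0])
a=cv2.imread("pics/scene3.png")[150:370,230:450]; b=cv2.imread("pics/top3.png")[180:330,320:470]
cv2.imwrite("pics/c3.png",np.hstack([cv2.resize(a,(400,400)),cv2.resize(b,(400,400))])); print(bot.current_clock(),bot.current_force())
E
```

```text
[-0.6  0.  -3.6]
top face ((470.9564208984375, -125.04768371582031), (44.64344024658203, 79.84089660644531), 82.39192962646484) 0.12889476515942377
slope [ 0.00207935 -0.02042295]
rim ((461.37841796875, -126.20960998535156), (130.47166442871094, 150.178955078125), 82.33720397949219) 0.07864863149546558
long (614.8326416015625, 157.4714813232422)
short (490.70458984375, 275.4964904785156)
14.475 [ 0.44750242 -0.84495261  0.69955666]
```

View pics/c3.png

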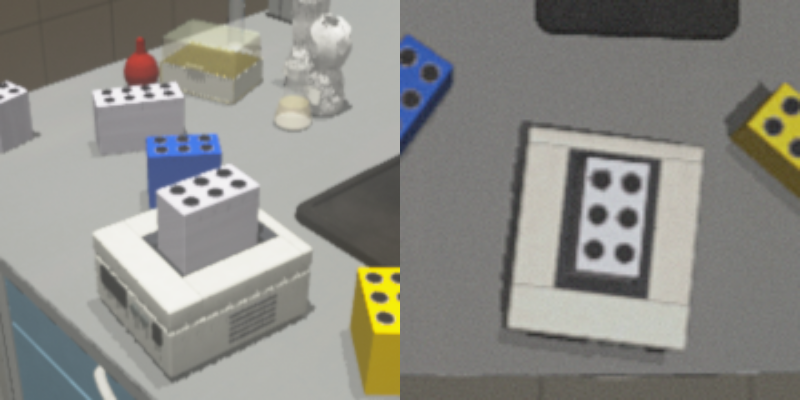

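```bash
python3 - <<'E'
from plant import bot
bot.finish_job()
E
```

```text
the job is handed in; nothing more can be done
```

The bare six-hole 80 mm block is sitting in the heater pocket and the job is handed in; the clock read about 14.5 s at the last check. I gripped it across its width, tilted it 17° and set its lower end on the pocket floor, with contact within 0.2 mm of the expected height. I then rocked it flat about that end with no jamming forces, released it and backed away.

- **Seating:** the block's top reads 50 mm above the rim, which means fully down. It is about 3 mm from the pocket centre and aligned with it to within 0.1°. A plane fit to the top face shows about 1.2° of slope, well under the 5° limit. I did not check whether that is real lean or camera error.
- **Other blocks:** the long and short blocks moved less than 0.5 mm in the images, which is within measurement noise.
- **Failed checks:** none. The top camera's view was blocked by the arm while the block was tilted, so I confirmed that step from the scene camera and the arm's own readings.

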